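# Raise the spray cabinet's window to the mark

### The job

Open the painter's spray cabinet: push its counterweighted sliding window up with your fingertips from beneath the aluminium lip until the window's yellow pointer line stands level with the red marker clip on the right-hand rail, without pushing it past the marker, then let go and move clear. Only push: do not pinch the lip or press on its black top trim, and leave the marker clip and everything else on the table where they are.

Things in the scene. Friction and masses are not known exactly. Their poses are not given: they have to be found in the camera images.
- booth: the spray cabinet, fixed: white base 380 mm deep, 470 mm wide, 50 mm high, clear walls, 340 mm high overall; a closed grey counterweight column, 36 mm wide, on its left wall. Origin: centre of its underside; x points to its back. Its front slopes back at 50 degrees from level, starting at the top front edge of the base (190 mm in front of the origin, 50 mm up)
- sash (a joint): how far the blue-framed clear window has been slid up the slope: 0 shut, 0.19 m stop. It is counterweighted: it takes about 2 to 5 N along the slope to move it up and it stays where it is left
- lip: the aluminium lip standing squarely out of the window, 280 mm long (y), 42 mm deep (x), 10 mm thick (z). Origin: centre of its underside, 21 mm from its free edge; the window frame is 19 mm further in. Axes: z runs up the slope (as the window slides), x squarely through the window into the cabinet, y along the window. Below the lip the window continues 45 mm down the slope, then comes the base
- lip_trim: the black rubber strip on the upper face of the lip, 280 x 34 x 5 mm, set back 8 mm from the lip's free edge; not to be touched. Origin: centre of its underside, on the lip's upper face
- pointer (a point): the outer end of the yellow pointer line (6 mm tall, 34 mm long) at the right edge of the window's frame; moves with the window, 75 mm up the slope from the lip's underside
- marker: the red marker clip on the right-hand rail, 34 mm wide (y), 24 mm tall along the slope (z), 8 mm thick. Origin: its centre. Same axes as the lip: the pointer is level with the clip's middle when its z in this frame is 0. Stiff on its rail but can be knocked out of place
- spray_bottle: a clear spray bottle with a green trigger head, 70 mm across, 200 mm tall; standing left of the cabinet. Origin: centre of its underside. Leave alone
- jar_red: a red paint jar with a white lid, 58 mm across, 69 mm tall; one of three right of the cabinet. Origin: centre of its underside. Leave alone
- jar_yellow: a yellow paint jar, same size. Origin: centre of its underside. Leave alone
- jar_violet: a violet paint jar, same size. Origin: centre of its underside. Leave alone
- brush_mug: a white mug of brushes, 76 mm across, 220 mm tall with the brushes; left of the cabinet, near its front corner. Origin: centre of its underside. Leave alone
- paint_tube: a fat blue paint tube lying on the table in front of the cabinet, left of centre, 120 x 34 mm, 24 mm high. Origin: centre of its underside. Leave alone
- palette_knife: a slim palette knife with a wooden handle lying on the table in front of the cabinet, right of centre, 190 mm long, 22 mm wide, 16 mm high. Origin: centre of its underside. Leave alone

How it is judged:
By the outcome, as a careful person would: the job done as asked, in the order asked, and still so for the second after the job is handed in, with the robot touching nothing.
It also fails if it takes over 35 s, if anything falls off the work surface, if the arm or the gripper's body presses on something with over 40 N, if the wrist force passes 120 N, or if a joint passes its speed limit or range.

### The arm

A 7-joint arm with a two-finger parallel gripper is mounted at the origin on the work surface. World frame = base frame: x ahead of the robot, y to its left, z up, the work surface at z = 0. Lengths are in mm, angles in rad, forces in N, time in s.
With the tool pointing down it reaches from about 400 to 900 mm from the base axis. Payload 5.5 kg.
Tool frame: the origin (TCP) lies midway between the tips of the shut fingers; the grasp point (between the pads) lies 19 mm behind it; z points along the fingers, y is the direction in which the jaws open and shut (so a half turn about z gives the same grasp; the last joint's range is limited). The gripper opens to 85 mm and grips with 20 to 120 N. Pads are 22 mm wide; open, the fingers measure 114 mm over their backs; the gripper's body (76 mm by 85 mm) begins 54 mm behind the grasp point. The pads swing forward as they close: fully open they stand 13 mm farther back than shut.
Start: joints at [-0.856, 0.501, -0.427, 1.55, 0.221, 1.138, -0.21], TCP at [283.745, 584.798, 231.31] pointing down, gripper open.
Joint ranges: [-2.88, 2.88], [-0.31, 2.03], [-1.54, 1.56], [0.2, 2.42], [-1.41, 4.55], [0.19, 2.02], [-2.57, 2.57]. Speed limits (rad/s): [2.57, 2.57, 3.14, 3.14, 3.14, 3.14, 3.14].

### API

Orientations are given as a 3x3 rotation matrix whose columns are the frame's x, y, z axes.
In Python, from plant import telemetry, get_image, camera_params, order gives the robot as it stands.
- The arm moves only by the tool step_arm, never from a script. Its argument "plan" is a list that holds one entry, the list of rows, each a list of 5 numbers: the closure, from -1 (fully open) to 1 (shut), then the shift along the world's x, y, z in cm, then the turn about the world's z in rad. A call has 1 to 12 rows; each row shifts and turns the pose as measured when the row begins; what a row does not reach is not made up. A row lasts 1/12 s, in which the tool goes at most 41.7 mm and 7.16 degrees, less where a joint would pass 70% of its speed; a pose out of reach is approached as far as the arm can. A call is refused whole if a number of a shift passes 4.17 or a number of a turn 0.125, either way. A call with a gripper value outside its range is refused whole. The fingers move at their own pace and stop on an object; the grip force is fixed at half the most. Time passes only in rows, so rows that do not move let the fingers close. It gives the time, the measured TCP pose, the force and the opening at its end, in the units of the state.
- telemetry.read_state(): the state, without advancing time (a new reading comes with each control period).
- get_image(name): name is "side" or "top" or "wrist"; returns the picture (480x640x3 uint8, red, green, blue); there is no depth.
- camera_params(name): a dict with "fovy" (degrees; the focal length in pixels is half the picture's height over the tangent of half this angle, whatever the lens; pixels are square), "cx", "cy" (the principal point, pixels), "world_to_cam" (4x4, takes a point from world to camera coordinates). Camera axes: x right, y down, z forward; pixel columns grow to the right and rows downward; lengths in mm; the calibration is good to about 2 mm. A picture is of the moment at which its call begins: read the wrist's pose just before it. camera_params takes no time and is no camera call; for the wrist camera it gives the pose at the moment of the call.
- order.job_done(): hands the job in, once; it reports no verdict.
The state is a dict: "time": time; "joint_pos": joint angles; "joint_vel": joint speeds; "tau": joint torques, N m; "eef_pos": TCP position; "orientation": TCP orientation; "ft_force": force on the tool from outside, world axes, zero at the start; "wrist_torque": the same for the moment, N m; "finger_gap": finger opening in mm.
Only numpy, scipy, OpenCV 4.12 (cv2) and the standard library are available. Lean on these libraries where they do the work, as an engineer would, in place of code of your own. Each camera call takes 0.05 s, during which the arm holds its last target.

## Working session

There is one attempt and no reset: what is moved stays moved. The work goes in short steps, Python scripts to look and compute and a tool call to move; the robot and the scene stay as the last step left them, time stands still between calls to the robot, and variables do not carry over. Pictures are saved under pics/ and viewed, and the job is handed in when it is done.

Besides the shell and the picture viewer there is one more tool, called after "Request:" as name(argument=value, ...), one argument or row to a line, values as JSON. step_arm: Moves the arm, as the interface text tells. Its arguments: {"type":"object","properties":{"plan":{"type":"array","items":{"type":"array","items":{"type":"array","items":{"type":"number"}}}}},"required":["plan"]}

```bash
ls; mkdir -p pics; python3 - <<'E'
from plant import telemetry,get_image,camera_params
import cv2,numpy as np
s=telemetry.read_state();print(s)
for n in("side","top","wrist"):
    p=camera_params(n);print(n,p)
    cv2.imwrite(f"pics/{n}0.png",get_image(n)[:,:,::-1])
E
```

```text
pics
{'time': 0.0, 'joint_pos': array([-0.85580823,  0.50187624, -0.42677735,  1.55146579,  0.22079181,
        1.13831458, -0.21027235]), 'joint_vel': array([ 2.39208437e-03, -4.94726698e-05,  1.76080274e-03,  6.31853654e-04,
        6.92292547e-05,  2.10999613e-03,  2.48585940e-04]), 'tau': array([ 2.59355920e-04, -5.69517839e+01, -5.81567958e+00, -2.80933195e+01,
        1.08364719e-02,  1.19429600e-02, -1.16738934e-05]), 'eef_pos': array([283.5082054 , 584.12179798, 230.23376461]), 'orientation': array([[-8.99698461e-01,  4.36510936e-01, -9.38871546e-04],
       [ 4.36511940e-01,  8.99696712e-01, -1.77576828e-03],
       [ 6.95573674e-05, -2.00748463e-03, -9.99997983e-01]]), 'ft_force': array([0.0936389 , 0.18888583, 0.62933095]), 'wrist_torque': array([-0.00833108,  0.02135592,  0.01551789]), 'finger_gap': 85.24779976742698}
side {'fovy': 49.772710516611596, 'cx': 322.8159417714879, 'cy': 251.49350514513588, 'world_to_cam': array([[-9.67700231e-01, -2.52102645e-01, -7.20631071e-04,
         5.30877879e+02],
       [-1.82703028e-01,  7.03272536e-01, -6.87042462e-01,
         1.69
[... 368 characters left out ...]
       [-9.95660032e-01,  2.09101886e-02, -9.06855222e-02,
         5.56837913e+02],
       [ 9.04080138e-02, -1.38573002e-02, -9.95808398e-01,
         1.10336865e+03],
       [ 0.00000000e+00,  0.00000000e+00,  0.00000000e+00,
         1.00000000e+00]])}
wrist {'fovy': 68.47872982939019, 'cx': 312.39585067556555, 'cy': 238.17738299272617, 'world_to_cam': array([[ 4.37144448e-01,  8.99390692e-01, -1.05612657e-03,
        -6.49371056e+02],
       [ 8.59796905e-01, -4.17554924e-01,  2.93933950e-01,
        -3.72388767e+01],
       [ 2.63920467e-01, -1.29399649e-01, -9.55825150e-01,
         3.80525178e+02],
       [ 0.00000000e+00,  0.00000000e+00,  0.00000000e+00,
         1.00000000e+00]])}
```

View pics/side0.png

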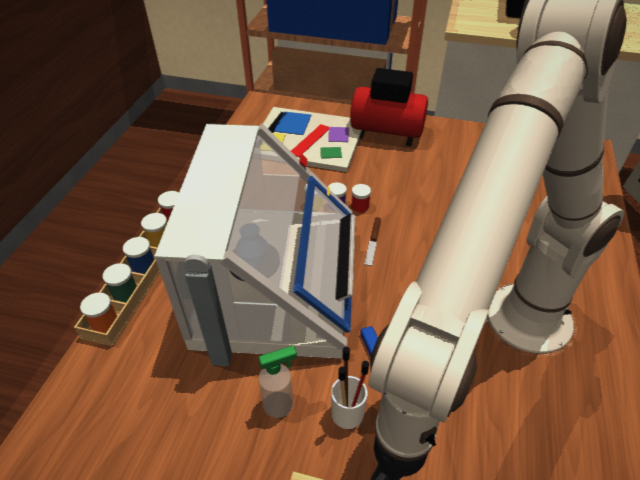

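View pics/top0.png

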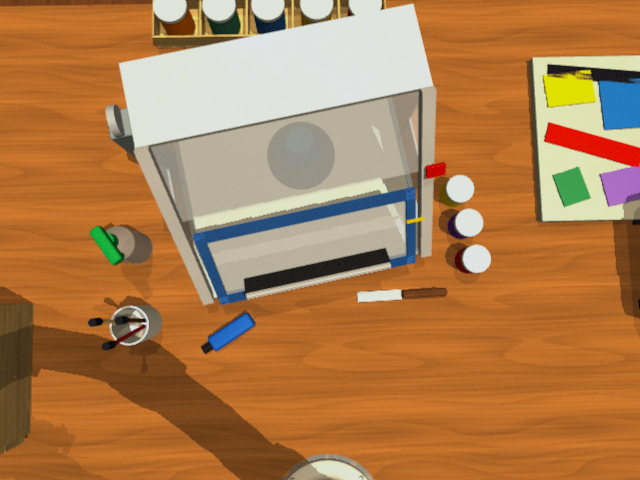

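View pics/wrist0.png

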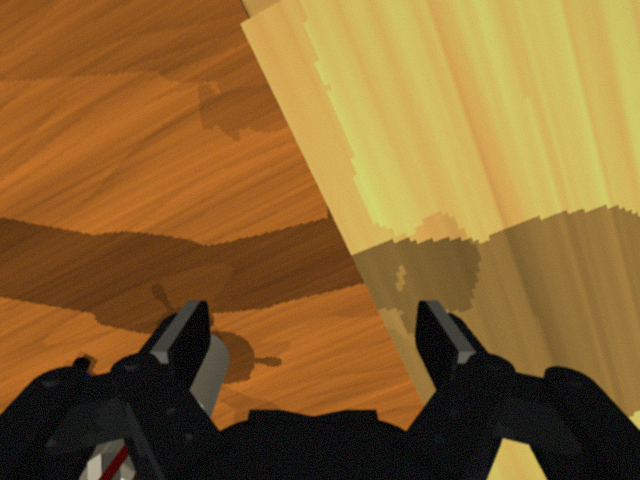

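The top view shows the trim at about (245–390, 250–290), the pointer at (415, 220) and the marker at (435, 170). The side view shows the trim at about (343, 215–300) and the marker near (303, 160). I'll zoom in for the corners.

```bash
cat > h.py <<'E'
import numpy as np,cv2
from plant import telemetry,get_image,camera_params
def K(p):
    f=240/np.tan(np.radians(p['fovy']/2));return np.array([[f,0,p['cx']],[0,f,p['cy']],[0,0,1]])
def ray(p,uv):
    W=np.array(p['world_to_cam']);R=W[:3,:3];o=-R.T@W[:3,3]
    d=R.T@np.linalg.solve(K(p),np.array([uv[0],uv[1],1.]));return o,d/np.linalg.norm(d)
def proj(p,X):
    W=np.array(p['world_to_cam']);c=W[:3,:3]@np.array(X)+W[:3,3];q=K(p)@c;return q[:2]/q[2]
def tri(pa,a,pb,b):
    o1,d1=ray(pa,a);o2,d2=ray(pb,b)
    A=np.stack([d1,-d2],1);t=np.linalg.lstsq(A,o2-o1,rcond=None)[0]
    x1=o1+t[0]*d1;x2=o2+t[1]*d2;return (x1+x2)/2,np.linalg.norm(x1-x2)
def onz(p,uv,z):
    o,d=ray(p,uv);return o+d*(z-o[2])/d[2]
E
python3 - <<'E'
import cv2
t=cv2.imread("pics/top0.png");s=cv2.imread("pics/side0.png")
cv2.imwrite("pics/t1.png",cv2.resize(t[150:310,195:455],None,fx=3,fy=3,interpolation=cv2.INTER_CUBIC))
cv2.imwrite("pics/s1.png",cv2.resize(s[140:340,280:390],None,fx=3,fy=3,interpolation=cv2.INTER_CUBIC))
E
```

```text
(no output)
```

View pics/t1.png

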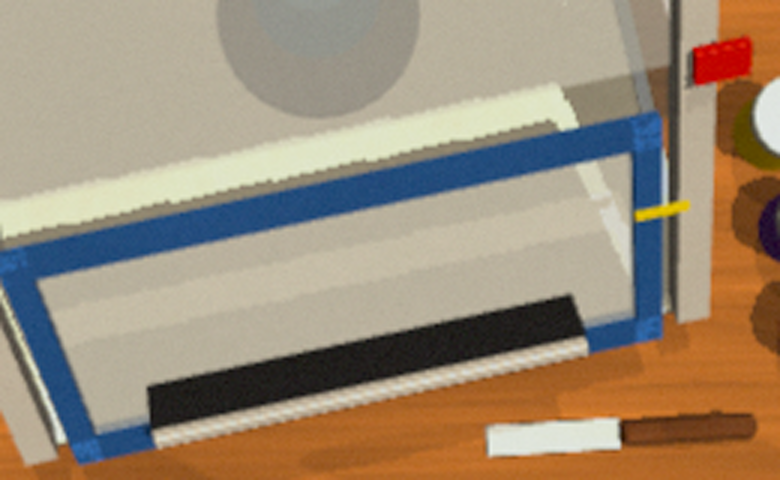

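View pics/s1.png

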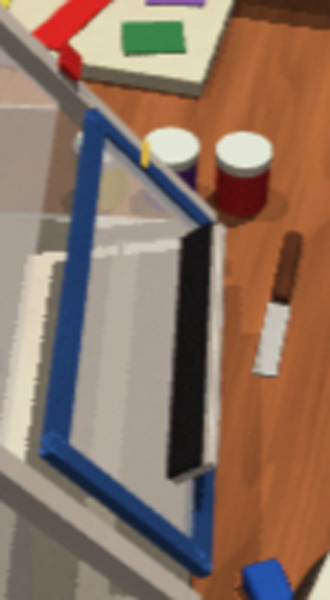

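```bash
python3 - <<'E'
from h import *
pt,ps=camera_params('top'),camera_params('side')
T=lambda x,y:np.array([195+(x+.5)/3-.5,150+(y+.5)/3-.5]);S=lambda x,y:np.array([280+(x+.5)/3-.5,140+(y+.5)/3-.5])
P={}
for n,a,b in [('trimin_L',(148,387),(168,477)),('trimin_R',(573,295),(184,236)),('trimout_R',(587,333),(212,228)),('trimout_L',(154,432),(210,465)),
 ('frame_LB',(80,462),(208,573)),('frame_RT',(660,113),(92,107)),('frame_RB',(661,342),(216,222)),('ptr_out',(690,206),(147,152))]:
    P[n],e=tri(pt,T(*a),ps,S(*b));print(n,P[n].round(1),'gap',e.round(1))
t=cv2.imread("pics/top0.png");s=cv2.imread("pics/side0.png")
def cen(im,f,x0,x1,y0,y1):
    h=cv2.cvtColor(im,cv2.COLOR_BGR2HSV).astype(int);m=f(h)
    mm=np.zeros_like(m);mm[y0:y1,x0:x1]=m[y0:y1,x0:x1];ys,xs=np.nonzero(mm);return xs.mean(),ys.mean(),len(xs),xs.min(),xs.max(),ys.min(),ys.max()
red=lambda h:((h[...,0]<5)|(h[...,0]>175))&(h[...,1]>190)&(h[...,2]>90)
yel=lambda h:(h[...,0]>22)&(h[...,0]<34)&(h[...,1]>170)&(h[...,2]>130)
print(cen(t,red,415,455,150,190),cen(s,red,298,309,152,170))
a=cen(t,red,415,455,150,190);b=cen(s,red,298,309,152,170)
print('marker',tri(pt,a[:2],ps,b[:2]))
a=cen(t,yel,400,430,205,235);b=cen(s,yel,322,334,182,200);print(a,b);print('ptr cen',tri(pt,a[:2],ps,b[:2]))
d=P['frame_RT']-P['frame_RB'];print(np.linalg.norm(d),np.degrees(np.arcsin(d[2]/np.linalg.norm(d))))
d=P['frame_RB']-P['frame_LB'];print(np.linalg.norm(d),d,np.arctan2(d[0],-d[1]))
d=P['trimin_R']-P['trimin_L'];print(np.linalg.norm(d),d,np.arctan2(d[0],-d[1]))
E
```

```text
trimin_L [478.6 151.4 110. ] gap 2.5
trimin_R [ 530.9 -123.3  112.7] gap 4.1
trimout_R [ 506.  -130.   122.4] gap 3.4
trimout_L [448.1 145.4 127.8] gap 6.0
frame_LB [431.7 202.7  65.6] gap 0.5
frame_RT [ 629.1 -164.5  211.7] gap 5.7
frame_RB [ 506.7 -184.1   81.2] gap 7.9
ptr_out [ 583.6 -194.4  144.2] gap 3.1
(np.float64(434.94736842105266), np.float64(169.82894736842104), 228, np.int64(426), np.int64(444), np.int64(163), np.int64(177)) (np.float64(302.2027027027027), np.float64(158.6891891891892), 74, np.int64(298), np.int64(306), np.int64(152), np.int64(165))
marker (array([ 656.84473953, -194.80791944,  239.38421692]), np.float64(0.39631268509056655))<stdin>:11: RuntimeWarning: Mean of empty slice.
  ret = ret.dtype.type(ret / rcount)
Traceback (most recent call last):
ValueError: zero-size array to reduction operation minimum which has no identity
```

Estimates agree with the given sizes: trim length 280 mm against 280, booth yaw about +0.187 rad, and pointer-to-marker travel of about 119 mm along the slope. The lip's lower free edge is centred near (462, 5, 123). I'll raise the tool over the mug, shut and turn the gripper, then come round.

Request:
step_arm(
  plan=[
    [[1,0,-0.5,3.9,0],[1,0,-0.5,3.9,0],[1,0,-1.5,3.6,0],[1,0.5,-4,0,0.11],[1,0.5,-4,0,0.11],[1,0.5,-4,0,0.11],[1,0.5,-4,0,0.11],[1,0.5,-4,0,0.1],[1,0.5,-4,0,0.1],[1,0.5,-4,0,0],[1,0.5,-4,0,0],[1,0.5,-4,0,0]],
  ],
)

```text
time: 1.15
eef_pos: [320.0, 197.9, 342.5]
orientation: [[-0.977, -0.215, -0.001], [-0.215, 0.977, -0.008], [0.002, -0.007, -1.0]]
ft_force: [1.9, -0.0, -0.5]
finger_gap: 0.0
```

Request:
step_arm(
  plan=[
    [[1,2,-3.6,0,-0.03],[1,2,-3.6,0,0],[1,2,-3.6,0,0],[1,1.8,-3.6,0,0],[1,1.2,-3.6,-1,0],[1,0.5,-2,-3,0],[1,0,0,-4,0],[1,0,0,-4,0],[1,0,0,-3,0],[1,0,0,-1,0],[1,0,0,0,0]],
  ],
)

```text
time: 2.07
eef_pos: [414.5, -22.7, 180.1]
orientation: [[-0.986, -0.167, 0.013], [-0.167, 0.986, -0.011], [-0.011, -0.013, -1.0]]
ft_force: [-1.6, -0.4, 0.5]
finger_gap: -0.6
```

```bash
python3 - <<'E'
from h import *
s=telemetry.read_state();print(s['eef_pos'],s['joint_pos'].round(2),s['time'])
for n in("side","top","wrist"): cv2.imwrite(f"pics/{n}2.png",get_image(n)[:,:,::-1])
E
```

```text
[414.47493817 -22.71830888 180.0526156 ] [-0.06  0.11  0.04  2.18  0.01  0.84  1.71] 2.0667
```

View pics/wrist2.png

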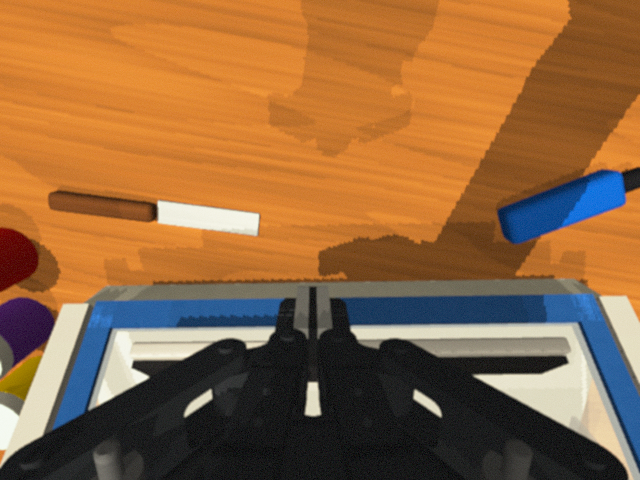

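View pics/side2.png

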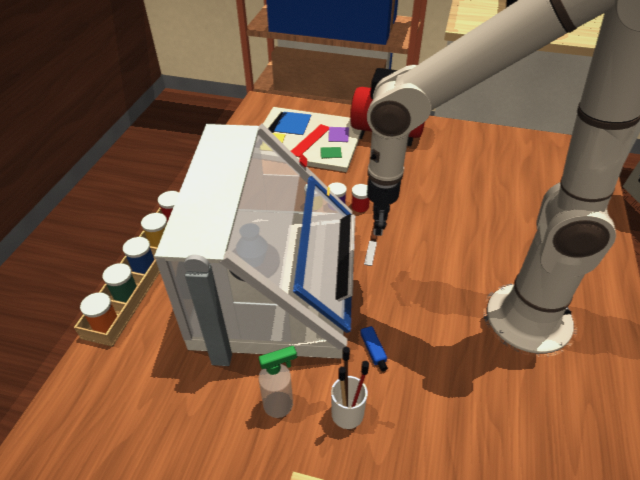

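View pics/top2.png

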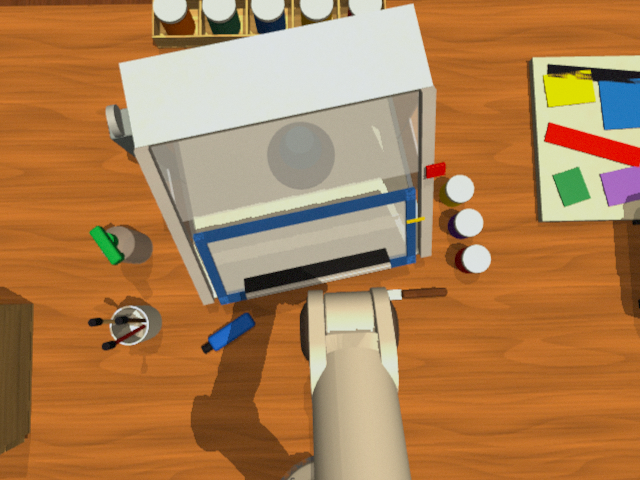

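The wrist view shows the shut fingertips at (313, 290) and the lip's aluminium edge around row 347, with black trim behind it. The top and side views show the window still shut and nothing disturbed. Next I'll descend in front of the lip and centre the fingers on it.

Request:
step_arm(
  plan=[
    [[1,0,1.2,-2.5,-0.02],[1,0,0.8,-2.5,0],[1,0,0,-2,0],[1,0,0,-0.8,0],[1,0,0,0,0]],
  ],
)

```text
time: 2.63
eef_pos: [427.6, -0.2, 112.3]
orientation: [[-0.988, -0.148, 0.042], [-0.148, 0.989, -0.009], [-0.04, -0.015, -0.999]]
ft_force: [-0.3, -0.6, -0.0]
finger_gap: -0.1
```

```bash
python3 - <<'E'
from h import *
s=telemetry.read_state();print(s['eef_pos'],s['joint_pos'].round(2),s['time'],s['ft_force'])
for n in("side","wrist"): cv2.imwrite(f"pics/{n}3.png",get_image(n)[:,:,::-1])
p=camera_params('wrist');c=p['world_to_cam'];print((-c[:3,:3].T@c[:3,3]).round(0))
for e in[(462,5.5,123)]:print(proj(p,e),proj(camera_params('side'),e))
print('tcp',proj(p,s['eef_pos']),proj(camera_params('side'),s['eef_pos']))
im=cv2.imread("pics/side3.png");cv2.imwrite("pics/s3.png",cv2.resize(im[160:340,280:440],None,fx=3,fy=3,interpolation=cv2.INTER_CUBIC))
E
```

```text
[ 4.27579330e+02 -1.86133188e-01  1.12290026e+02] [-0.09  0.23  0.02  2.23  0.01  0.63  1.64] 2.6333 [-0.27928628 -0.62545348 -0.03683719]
[347. -10. 254.]
[312.87333931 380.44845089] [355.0030208  253.18092204]
tcp [311.93993618 301.67580902] [368.39714341 256.93013861]
```

View pics/wrist3.png

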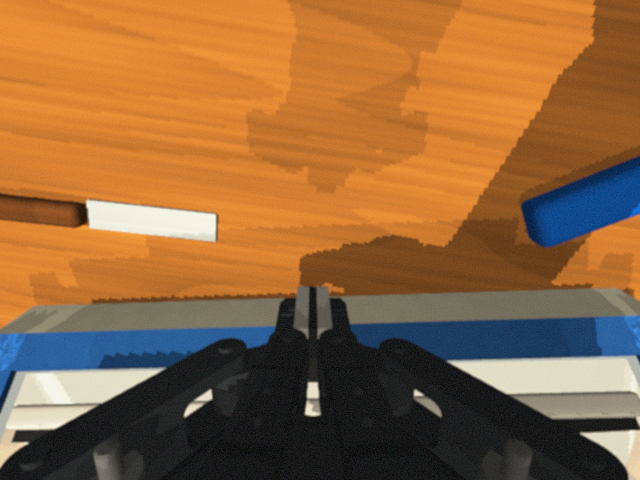

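View pics/s3.png

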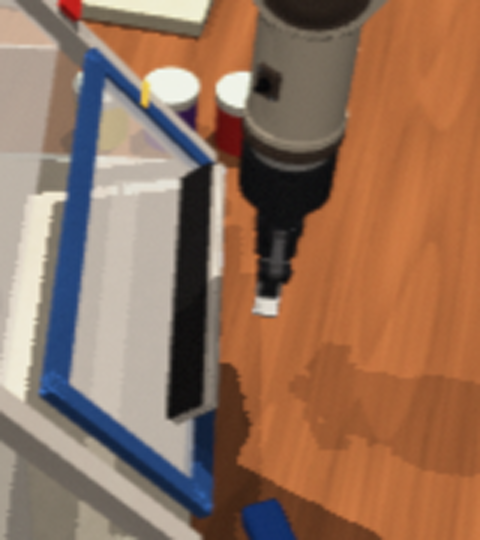

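```bash
python3 - <<'E'
from h import *
from scipy.optimize import fsolve
pw,ps=camera_params('wrist'),camera_params('side')
for row in(394,398,402):
  for col in (353.5,355):
    print(row,col,fsolve(lambda v:[proj(pw,(v[0],6,v[1]))[1]-row,proj(ps,(v[0],6,v[1]))[0]-col],(462,120)).round(1))
E
```

```text
394 353.5 [466. 127.]
394 355 [462.3 130.9]
398 353.5 [466.1 129.3]
398 355 [462.4 133.1]
402 353.5 [466.2 131.5]
402 355 [462.5 135.3]
```

Corner refined to about (465, 6, 127), so the tips at z = 112 sit about 15 mm under it. I'll advance until contact.

Request:
step_arm(
  plan=[
    [[1,0.8,0.2,-0.2,0.02],[1,0.8,0.2,-0.2,0.02],[1,0.3,0,0,0],[1,0.3,0,0,0]],
  ],
)

```text
time: 3.07
eef_pos: [456.0, 3.6, 113.7]
orientation: [[-0.98, -0.19, 0.052], [-0.191, 0.982, -0.007], [-0.05, -0.017, -0.999]]
ft_force: [-0.3, 1.2, -0.3]
finger_gap: 0.2
```

Request:
step_arm(
  plan=[
    [[1,0.4,0.1,-0.1,0],[1,0.3,0.1,0,0],[1,0.2,0,0,0]],
  ],
)

```text
time: 3.32
eef_pos: [456.6, 3.5, 111.0]
orientation: [[-0.982, -0.188, 0.033], [-0.189, 0.982, -0.01], [-0.03, -0.016, -0.999]]
ft_force: [-3.5, 1.6, 2.0]
finger_gap: 0.1
```

```bash
python3 - <<'E'
from h import *
s=telemetry.read_state();print(s['eef_pos'],s['joint_pos'].round(2),s['time'],s['ft_force'])
for n in("side","wrist","top"): cv2.imwrite(f"pics/{n}4.png",get_image(n)[:,:,::-1])
im=cv2.imread("pics/side4.png");a=cv2.resize(im[160:340,280:440],None,fx=3,fy=3,interpolation=cv2.INTER_CUBIC)
im=cv2.imread("pics/wrist4.png");b=np.zeros((540,320,3),np.uint8);b[:240]=im[240:,160:480]
im=cv2.imread("pics/top4.png");b[240:540]=im[140:440,160:480]
cv2.imwrite("pics/c4.png",np.hstack([a,b]))
E
```

```text
[456.63467989   3.46731954 111.04947051] [-0.09  0.29  0.01  2.16  0.01  0.66  1.67] 3.3167 [-3.50863168  1.56193583  1.97677119]
```

View pics/c4.png

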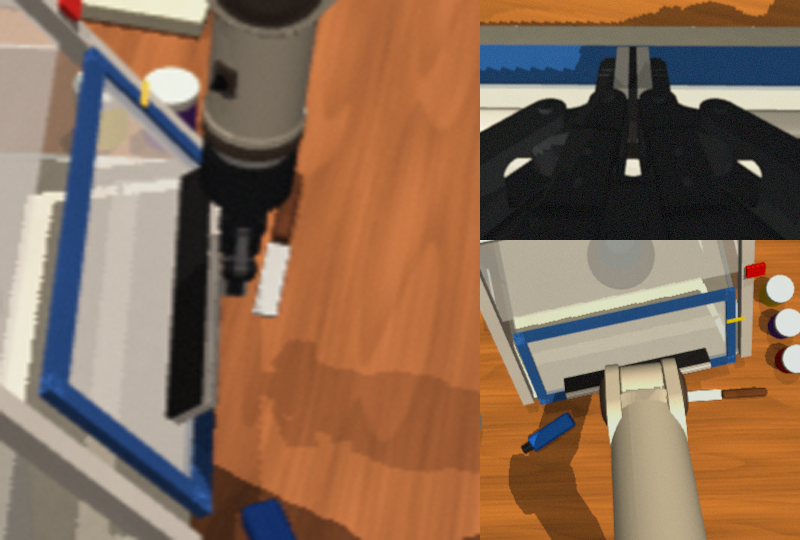

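Contact is made, with force (-3.5, 1.6, 2.0) N and the tips under the lip's lower edge. I'll push up the slope in a first short leg.

Request:
step_arm(
  plan=[
    [[1,0.3,0.06,0.36,0],[1,0.3,0.06,0.36,0],[1,0.3,0.06,0.36,0],[1,0.3,0.06,0.36,0],[1,0.3,0.06,0.36,0],[1,0.3,0.06,0.36,0]],
  ],
)

```text
time: 3.97
eef_pos: [471.2, 6.3, 131.9]
orientation: [[-0.982, -0.187, 0.022], [-0.188, 0.982, -0.011], [-0.02, -0.015, -1.0]]
ft_force: [-3.1, -0.2, -1.9]
finger_gap: -0.1
```

```bash
python3 - <<'E'
from h import *
s=telemetry.read_state();print(s['eef_pos'],s['joint_pos'].round(2),s['time'],s['ft_force'])
for n in("side","top"): cv2.imwrite(f"pics/{n}5.png",get_image(n)[:,:,::-1])
im=cv2.imread("pics/side5.png");a=cv2.resize(im[140:320,280:410],None,fx=3,fy=3,interpolation=cv2.INTER_CUBIC)
im=cv2.imread("pics/top5.png");b=np.zeros((540,400,3),np.uint8)
b[:540]=cv2.resize(im[130:310,320:453],(400,540),interpolation=cv2.INTER_CUBIC)
cv2.imwrite("pics/c5.png",np.hstack([a,b]))
E
```

```text
[471.20949464   6.34446247 131.91774027] [-0.09  0.28  0.01  2.11  0.01  0.74  1.67] 3.9667 [-3.1159494  -0.19202281 -1.93124375]
```

View pics/c5.png

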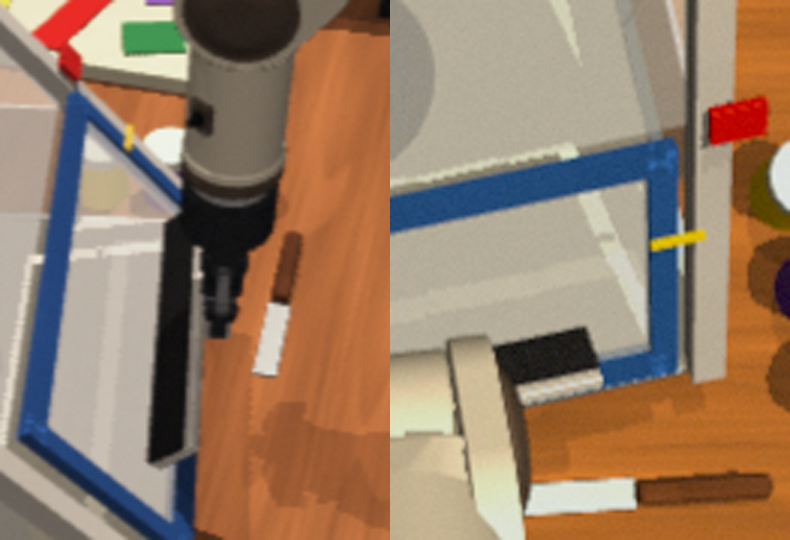

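The window follows: its pointer moved to about (424, 210) in full top-image pixels, and the marker is unmoved. Now I'll measure the remaining travel properly.

```bash
cat >> h.py <<'E'
b=np.array([.982,.187,0]);b/=np.linalg.norm(b)
c50,s50=np.cos(np.radians(50)),np.sin(np.radians(50))
u=np.array([c50*b[0],c50*b[1],s50]);n=np.array([s50*b[0],s50*b[1],-c50]);yb=np.array([-b[1],b[0],0])
def comp(X): X=np.array(X);return np.round([X@n,X@yb,X@u],1)
def blob(im,kind,x0,x1,y0,y1):
    h=cv2.cvtColor(im,cv2.COLOR_BGR2HSV).astype(int)
    m=(((h[...,0]<6)|(h[...,0]>174))&(h[...,1]>180)&(h[...,2]>80)) if kind=='r' else ((h[...,0]>20)&(h[...,0]<34)&(h[...,1]>140)&(h[...,2]>130))
    w=np.zeros(m.shape,np.uint8);w[y0:y1,x0:x1]=m[y0:y1,x0:x1]
    k,l,st,ce=cv2.connectedComponentsWithStats(w);
    if k<2:return None
    i=1+st[1:,4].argmax();return ce[i],st[i]
E
python3 - <<'E'
from h import *
pt,ps=camera_params('top'),camera_params('side')
for k,pw,sw in ((0,(403,430,210,230),(322,336,180,203)),(5,(400,430,195,225),(315,332,175,195))):
    t=cv2.imread(f"pics/top{k}.png");s=cv2.imread(f"pics/side{k}.png")
    a,b_=blob(t,'y',*pw),blob(s,'y',*sw);r,q=blob(t,'r',415,455,150,190),blob(s,'r',297,309,150,170)
    print(k,a,b_,r,q)
    if a and b_:
        P,e=tri(pt,a[0],ps,b_[0]);M,f=tri(pt,r[0],ps,q[0]);print('ptr',comp(P),e,'mk',comp(M),f)
E
```

```text
0 (array([415.24242424, 219.84848485]), array([406, 217,  19,   7,  66], dtype=int32)) (array([327.69230769, 191.46153846]), array([327, 187,   2,   9,  13], dtype=int32)) (array([434.97402597, 169.7965368 ]), array([426, 162,  19,  16, 231], dtype=int32)) (array([301.68686869, 157.29292929]), array([297, 150,  10,  17,  99], dtype=int32))
ptr [ 310.7 -279.2  466.1] 1.2119098597094993 mk [ 309.1 -312.9  578.9] 2.3942246070656057
5 (array([415.28787879, 209.60606061]), array([407, 207,  18,   7,  66], dtype=int32)) (array([322.46666667, 185.26666667]), array([322, 182,   2,   8,  15], dtype=int32)) (array([434.97844828, 169.82327586]), array([426, 163,  19,  15, 232], dtype=int32)) (array([301.73, 157.37]), array([297, 150,  10,  17, 100], dtype=int32))
ptr [ 308.5 -278.7  492.7] 3.128579759017214 mk [ 309.3 -313.   578.7] 2.2890657770511647
```

About 86 mm remain. I'll push roughly 55 mm further.

Request:
step_arm(
  plan=[
    [[1,0.38,0.07,0.4,0],[1,0.38,0.07,0.4,0],[1,0.38,0.07,0.4,0],[1,0.38,0.07,0.4,0],[1,0.38,0.07,0.4,0],[1,0.38,0.07,0.4,0],[1,0.38,0.07,0.4,0],[1,0.36,0.07,0.4,0],[1,0.3,0.06,0.3,0],[1,0.2,0.04,0.2,0]],
  ],
)

```text
time: 4.9
eef_pos: [504.4, 12.8, 172.2]
orientation: [[-0.982, -0.187, 0.011], [-0.187, 0.982, -0.012], [-0.009, -0.014, -1.0]]
ft_force: [-5.6, -1.7, 1.4]
finger_gap: 0.0
```

```bash
python3 - <<'E'
from h import *
s=telemetry.read_state();print(s['eef_pos'],s['joint_pos'].round(2),s['time'],s['ft_force'])
for n_ in("side","top"): cv2.imwrite(f"pics/{n_}6.png",get_image(n_)[:,:,::-1])
pt,ps=camera_params('top'),camera_params('side')
t=cv2.imread("pics/top6.png");s=cv2.imread("pics/side6.png")
a=blob(t,'y',400,430,165,215);q=blob(s,'y',300,328,155,195);print(a,q)
if a and q: P,e=tri(pt,a[0],ps,q[0]);print('ptr',comp(P),e)
A=cv2.resize(s[140:320,280:410],None,fx=3,fy=3,interpolation=cv2.INTER_CUBIC)
b_=cv2.resize(t[130:310,320:453],(400,540),interpolation=cv2.INTER_CUBIC)
cv2.imwrite("pics/c6.png",np.hstack([A,b_]))
E
```

```text
[504.43248062  12.77808558 172.21064618] [-0.1   0.28  0.01  1.99  0.01  0.87  1.66] 4.9 [-5.55537549 -1.72226832  1.36446349]
(array([415.4       , 187.81333333]), array([406, 185,  20,   7,  75], dtype=int32)) (array([309.8       , 173.73333333]), array([309, 170,   3,   8,  15], dtype=int32))
ptr [ 310.3 -279.3  543.4] 2.5198494703837993
```

View pics/c6.png

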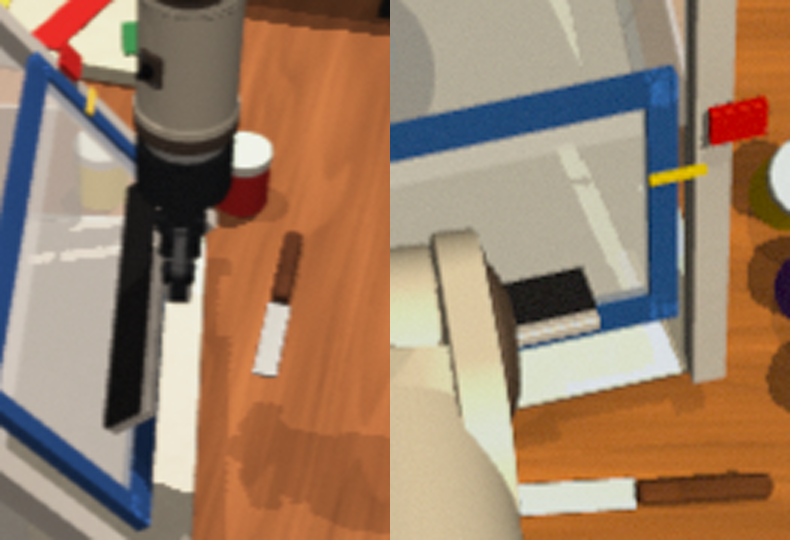

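About 35 mm remain, by a triangulation good to several mm. I'll push about 18 mm more, then back off and look squarely with the wrist camera for an accurate reading.

Request:
step_arm(
  plan=[
    [[1,0.3,0.05,0.36,0],[1,0.3,0.05,0.36,0],[1,0.3,0.05,0.36,0],[1,0.2,0.04,0.24,0],[1,0.1,0.02,0.1,0]],
  ],
)

```text
time: 5.42
eef_pos: [518.2, 15.4, 188.9]
orientation: [[-0.982, -0.187, 0.012], [-0.187, 0.982, -0.012], [-0.009, -0.014, -1.0]]
ft_force: [-5.8, -1.0, 0.4]
finger_gap: -0.3
```

```bash
python3 - <<'E'
from h import *
s=telemetry.read_state();print(s['eef_pos'],s['joint_pos'].round(2),s['time'],s['ft_force'])
for n_ in("side","top"): cv2.imwrite(f"pics/{n_}7.png",get_image(n_)[:,:,::-1])
pt,ps=camera_params('top'),camera_params('side')
t=cv2.imread("pics/top7.png");s=cv2.imread("pics/side7.png")
a=blob(t,'y',400,430,165,215);q=blob(s,'y',300,328,150,195);print(a,q)
if a and q: P,e=tri(pt,a[0],ps,q[0]);print('ptr',comp(P),e)
# wrist cam pose in tool frame; where must TCP be so camera sits 290mm out along -n from marker, offset sideways
st=telemetry.read_state();p=camera_params('wrist');W=p['world_to_cam'];R=W[:3,:3];o=-R.T@W[:3,3];print('cam-tcp',(o-st['eef_pos']).round(1))
M=np.array([655,-195,239.])
for tx,ty,tz in [(470,-100,330),(480,-80,330),(470,-120,350),(440,-110,340),(500,-100,370)]:
    o2=o-st['eef_pos']+np.array([tx,ty,tz]);W2=W.copy();W2[:3,3]=-R@o2
    print((tx,ty,tz),proj({**p,'world_to_cam':W2},M).round(),proj({**p,'world_to_cam':W2},M-15*u+34*yb).round(), 'dist',np.linalg.norm(M-o2).round(),'angle n/u',np.degrees(np.arctan2((M-o2)@u,(M-o2)@n)).round(1))
E
```

```text
[518.17939222  15.35067519 188.85549348] [-0.1   0.28  0.01  1.94  0.01  0.91  1.66] 5.4167 [-5.76971298 -1.02128774  0.42705942]
(array([415.725, 178.25 ]), array([406, 175,  20,   8,  80], dtype=int32)) (array([304.47058824, 168.29411765]), array([303, 165,   4,   8,  17], dtype=int32))
ptr [ 309.8 -279.6  565.6] 2.1739468625318725
cam-tcp [-76.2 -11.9 142.8]
(470, -100, 330) [162. 425.] [205. 406.] dist 360.0 angle n/u -4.1
(480, -80, 330) [138. 412.] [183. 393.] dist 358.0 angle n/u -5.8
(470, -120, 350) [193. 411.] [233. 393.] dist 370.0 angle n/u -6.0
(440, -110, 340) [175. 444.] [216. 426.] dist 387.0 angle n/u -1.8
(500, -100, 370) [182. 365.] [221. 349.] dist 368.0 angle n/u -12.3
```

Roughly 13 mm remain by triangulation. I'll back straight off, then rise for the square-on wrist look, with the marker expected at the left of the wrist picture.

Request:
step_arm(
  plan=[
    [[1,-1.5,-0.3,0,0],[1,-2,-0.4,0,0],[1,-1,-2,3,0],[1,0,-2,3.5,0],[1,0,-1.5,3.5,0],[1,0,0,3.2,0],[1,0,0,1,0],[1,0,0,0,0]],
  ],
)

```text
time: 6.18
eef_pos: [484.7, -47.5, 344.8]
orientation: [[-0.981, -0.19, 0.045], [-0.191, 0.982, -0.011], [-0.042, -0.019, -0.999]]
ft_force: [0.6, 0.2, -0.2]
finger_gap: -0.4
```

```bash
python3 - <<'E'
from h import *
s=telemetry.read_state();print(s['eef_pos'],s['time'],s['joint_vel'].round(3))
p=camera_params('wrist');im=get_image('wrist')[:,:,::-1];cv2.imwrite("pics/wrist8.png",im)
np.save('p8.npy',p,allow_pickle=True)
cv2.imwrite("pics/top8.png",get_image('top')[:,:,::-1]);cv2.imwrite("pics/side8.png",get_image('side')[:,:,::-1])
E
```

```text
[484.66442766 -47.53431343 344.82700113] 6.1833 [-0.002 -0.024 -0.001 -0.039 -0.006 -0.021 -0.002]
```

View pics/wrist8.png

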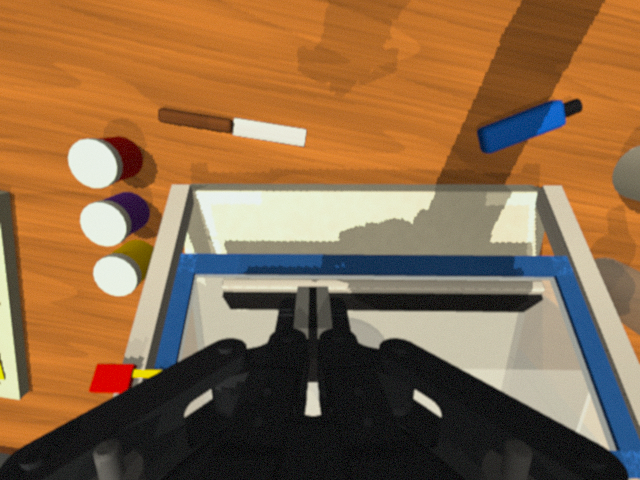

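The wrist view shows the red marker at (112, 378) with the yellow pointer beside it at (147, 374), nearly level. I'll compute the offset along the slope.

```bash
python3 - <<'E'
from h import *
p=np.load('p8.npy',allow_pickle=True).item()
im=cv2.imread('pics/wrist8.png')
cv2.imwrite('pics/w8z.png',cv2.resize(im[345:415,70:190],None,fx=6,fy=6,interpolation=cv2.INTER_CUBIC))
y=blob(im,'y',128,180,355,390);r=blob(im,'r',80,140,350,400);print(y,r)
def pl(P,uv,n0):
    o,d=ray(P,uv);X=o+d*((n0-o@n)/(d@n));return comp(X)
for n0 in(302,306,310,314):print(n0,'ptr',pl(p,y[0],n0),'mk',pl(p,r[0],n0))
pt=camera_params('top');t=cv2.imread('pics/top8.png');a=blob(t,'y',400,430,165,215);m=blob(t,'r',415,455,150,190);print(a,m)
print('tri wrist-top ptr',[*(lambda z:(comp(z[0]),z[1]))(tri(p,y[0],pt,a[0]))],'mk',[*(lambda z:(comp(z[0]),z[1]))(tri(p,r[0],pt,m[0]))])
# booth yaw from the wrist: frame lower edge top-left (183,256) / right (570,258)
A=pl(p,(190,258),310);B=pl(p,(565,259),310);print(A,B)
E
```

```text
(array([144.50239234, 372.77990431]), array([132, 369,  29,  10, 209], dtype=int32)) (array([111.99131274, 378.05888031]), array([  90,  364,   45,   30, 1036], dtype=int32))
302 ptr [ 302.  -282.7  567.9] mk [ 302.  -309.5  572.5]
306 ptr [ 306.  -284.5  567.3] mk [ 306.  -311.7  572. ]
310 ptr [ 310.  -286.4  566.6] mk [ 310.  -313.9  571.4]
314 ptr [ 314.  -288.3  566. ] mk [ 314.  -316.1  570.8]
(array([415.725, 178.25 ]), array([406, 175,  20,   8,  80], dtype=int32)) (array([434.97863248, 169.84188034]), array([426, 162,  20,  16, 234], dtype=int32))
tri wrist-top ptr [array([ 306.6, -281.5,  568. ]), np.float64(6.09445243769141)] mk [array([ 316.3, -316.5,  570.7]), np.float64(1.5402828137952254)]
[ 310.  -267.9  452.9] [310.  119.9 450.1]
```

View pics/w8z.png

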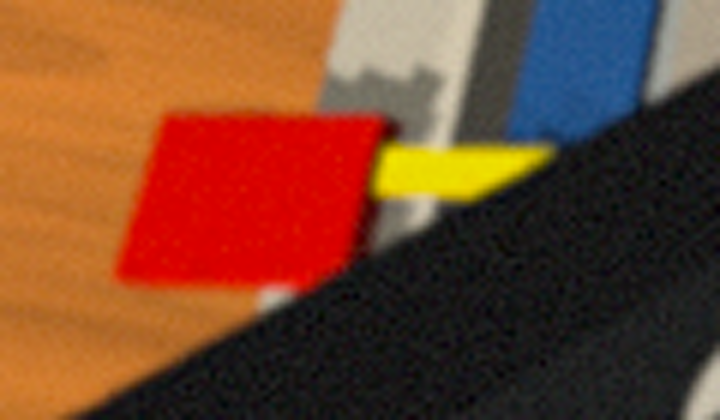

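Remaining: about 4 mm directly from the picture (4.8 px at 1.2 px/mm), or about 5 mm allowing for the clip standing proud of the pointer. I'll return to beneath the lip and make contact again gently.

Request:
step_arm(
  plan=[
    [[1,0,2,-3.5,0],[1,0,2,-3.8,0],[1,0,1.5,-3.8,0],[1,0,0.3,-3,0],[1,0,0,-1,0],[1,0,0,0,0]],
  ],
)

```text
time: 6.83
eef_pos: [475.9, 16.0, 175.4]
orientation: [[-0.98, -0.195, 0.028], [-0.196, 0.981, -0.01], [-0.026, -0.016, -1.0]]
ft_force: [-0.4, 0.7, 0.1]
finger_gap: 0.1
```

Request:
step_arm(
  plan=[
    [[1,0.9,0,0.5,0],[1,0.9,0,0.4,0],[1,0.6,0,0.1,0],[1,0,0,0,0],[1,0,0,0,0]],
  ],
)

```text
time: 7.25
eef_pos: [502.3, 16.3, 185.5]
orientation: [[-0.98, -0.197, 0.026], [-0.197, 0.98, -0.011], [-0.023, -0.015, -1.0]]
ft_force: [-0.9, -1.6, 0.3]
finger_gap: -0.0
```

Request:
step_arm(
  plan=[
    [[1,0.6,0,0.1,0],[1,0.4,0,0.1,0],[1,0.2,0,0.1,0],[1,0,0,0,0]],
  ],
)

```text
time: 7.58
eef_pos: [517.7, 15.6, 191.6]
orientation: [[-0.98, -0.195, 0.031], [-0.195, 0.981, -0.01], [-0.029, -0.016, -0.999]]
ft_force: [0.3, -0.8, -0.5]
finger_gap: 0.2
```

Request:
step_arm(
  plan=[
    [[1,0.12,0.02,0,0],[1,0.12,0.02,0,0],[1,0.1,0.02,0,0]],
  ],
)

```text
time: 7.83
eef_pos: [518.5, 15.7, 191.1]
orientation: [[-0.981, -0.194, 0.026], [-0.195, 0.981, -0.011], [-0.023, -0.016, -1.0]]
ft_force: [-2.9, -1.1, 2.5]
finger_gap: 0.1
```

```bash
python3 - <<'E'
from h import *
s=telemetry.read_state();print(s['eef_pos'],s['ft_force'],s['joint_vel'].round(3))
t=get_image('top')[:,:,::-1];cv2.imwrite("pics/top9.png",t);print(blob(t,'y',400,430,160,215))
E
```

```text
[518.45032036  15.67494916 191.1291933 ] [-2.91378557 -1.13249923  2.475726  ] [-0.002  0.018  0.003 -0.019 -0.     0.024 -0.005]
(array([415.725, 178.25 ]), array([406, 175,  20,   8,  80], dtype=int32))
```

In contact, and the window hasn't moved. A small push of about 4 mm along the slope comes next.

Request:
step_arm(
  plan=[
    [[1,0.15,0.03,0.15,0],[1,0.15,0.03,0.15,0],[1,0.12,0.02,0.12,0]],
  ],
)

```text
time: 8.13
eef_pos: [520.2, 16.0, 193.7]
orientation: [[-0.981, -0.194, 0.02], [-0.194, 0.981, -0.012], [-0.017, -0.015, -1.0]]
ft_force: [-2.7, -0.1, -1.2]
finger_gap: 0.0
```

```bash
python3 - <<'E'
from h import *
s=telemetry.read_state();print(s['eef_pos'],s['ft_force'],s['joint_vel'].round(3))
t=get_image('top')[:,:,::-1];cv2.imwrite("pics/top10.png",t);print(blob(t,'y',400,430,160,215))
E
```

```text
[520.24199102  16.02591977 193.67479058] [-2.67289479 -0.10335789 -1.22682269] [-0.001  0.011  0.001 -0.042 -0.001  0.047 -0.001]
(array([415.8   , 176.8875]), array([406, 174,  20,   7,  80], dtype=int32))
```

Request:
step_arm(
  plan=[
    [[1,0.1,0.02,0.1,0],[1,0.04,0,0.04,0]],
  ],
)

```text
time: 8.35
eef_pos: [521.3, 16.2, 195.0]
orientation: [[-0.981, -0.194, 0.019], [-0.194, 0.981, -0.012], [-0.016, -0.015, -1.0]]
ft_force: [-4.1, -0.9, -1.3]
finger_gap: -0.1
```

```bash
python3 - <<'E'
from h import *
s=telemetry.read_state();print(s['eef_pos'],s['ft_force'])
t=get_image('top')[:,:,::-1];cv2.imwrite("pics/top11.png",t);print(blob(t,'y',400,430,160,215))
E
```

```text
[521.31729267  16.19441102 194.95242541] [-4.10840346 -0.90719177 -1.32134511]
(array([415.91358025, 176.08641975]), array([406, 173,  20,   7,  81], dtype=int32))
```

By top-view motion that makes 4.5 to 5 mm. I'll back straight off and repeat the square-on wrist look.

Request:
step_arm(
  plan=[
    [[1,-1.5,-0.3,0,0],[1,-2,-0.4,0,0],[1,-1.5,-1,3,0],[1,-0.5,-1,3.5,0],[1,0,-0.5,3.5,0],[1,0,0,3,0],[1,0,0,0.5,0],[1,0,0,0,0],[1,0,0,0,0]],
  ],
)

```text
time: 9.15
eef_pos: [475.0, -14.7, 341.8]
orientation: [[-0.979, -0.197, 0.049], [-0.197, 0.98, -0.009], [-0.046, -0.018, -0.999]]
ft_force: [0.1, 0.1, -0.1]
finger_gap: 0.0
```

```bash
python3 - <<'E'
from h import *
s=telemetry.read_state();print(s['eef_pos'],s['time'],s['ft_force'])
p=camera_params('wrist');im=get_image('wrist')[:,:,::-1];cv2.imwrite("pics/wrist12.png",im)
np.save('p12.npy',p,allow_pickle=True)
cv2.imwrite("pics/top12.png",get_image('top')[:,:,::-1]);cv2.imwrite("pics/side12.png",get_image('side')[:,:,::-1])
y=blob(im,'y',40,180,345,450);r=blob(im,'r',20,160,345,450);print(y,r)
def pl(P,uv,n0):
    o,d=ray(P,uv);X=o+d*((n0-o@n)/(d@n));return comp(X)
o,d=ray(p,r[0]);print('angle',np.degrees(np.arctan2(d@u,d@n)))
for n0 in(302,306,310):print(n0,'ptr',pl(p,y[0],n0),'mk',pl(p,r[0],n0))
x,yy=int(r[0][0]),int(r[0][1])
cv2.imwrite('pics/w12z.png',cv2.resize(im[yy-35:yy+35,max(0,x-40):x+80],None,fx=6,fy=6,interpolation=cv2.INTER_CUBIC))
E
```

```text
[475.00294088 -14.65953881 341.82824995] 9.15 [ 0.10910653  0.14286769 -0.06321594]
(array([109.03468208, 382.21387283]), array([ 89, 378,  42,  10, 346], dtype=int32)) (array([ 70.69187146, 380.72306238]), array([  47,  367,   48,   29, 1058], dtype=int32))
angle -7.540436492985445
302 ptr [ 302.  -275.6  572.8] mk [ 302.  -308.6  572.2]
306 ptr [ 306.  -277.8  572.3] mk [ 306.  -311.3  571.7]
310 ptr [ 310.  -280.   571.7] mk [ 310.  -313.9  571.1]
```

View pics/w12z.png

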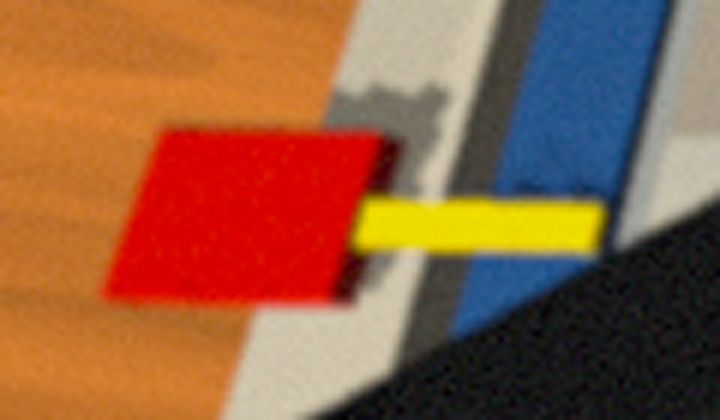

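In the zoom the marker spans rows 130–300 (centre about 217 at the pointer's end) and the pointer's outer end is at about 222. The offset is within 0–0.7 mm, so they are level. I'll move farther clear and check the scene.

Request:
step_arm(
  plan=[
    [[1,-1,0,2,0],[1,-2,0,2,0],[1,-2,0,1,0],[1,0,0,0,0],[1,0,0,0,0],[1,0,0,0,0]],
  ],
)

```text
time: 9.8
eef_pos: [418.7, -13.6, 381.5]
orientation: [[-0.98, -0.199, 0.026], [-0.2, 0.98, -0.01], [-0.024, -0.015, -1.0]]
ft_force: [0.1, 0.4, 0.1]
finger_gap: -0.3
```

```bash
python3 - <<'E'
from h import *
s=telemetry.read_state();print(s['eef_pos'],s['time'],s['ft_force'],s['joint_vel'].round(3))
t=get_image('top')[:,:,::-1];sd=get_image('side')[:,:,::-1]
cv2.imwrite("pics/top13.png",t);cv2.imwrite("pics/side13.png",sd)
print(blob(t,'y',400,430,160,215),blob(t,'r',415,455,150,190))
o=cv2.imread('pics/top0.png');d=cv2.absdiff(t,o).max(2)
cv2.imwrite('pics/c13.png',np.hstack([cv2.resize(t,(400,300)),cv2.resize(sd,(400,300))]))
E
```

```text
[418.70543996 -13.60188357 381.49541189] 9.8 [0.10115354 0.3999526  0.0754011 ] [-0.002  0.017 -0.003  0.017 -0.001 -0.017  0.002]
(array([415.69135802, 176.13580247]), array([406, 173,  20,   8,  81], dtype=int32)) (array([434.93965517, 169.87931034]), array([426, 163,  19,  15, 232], dtype=int32))
```

View pics/c13.png

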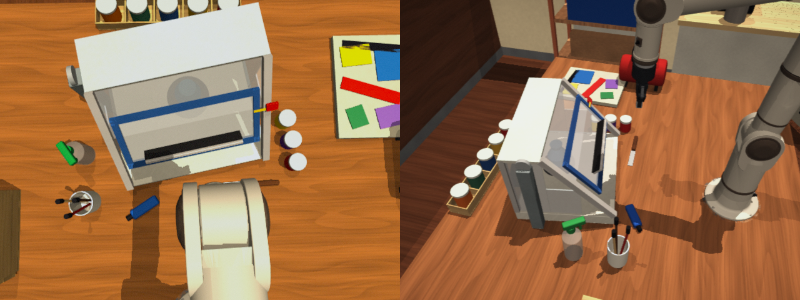

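```bash
python3 -c "
from plant import order;print(order.job_done())"
```

```text
the job is handed in; nothing more can be done
None
```

The window is pushed up until its yellow pointer is level with the red marker clip, the gripper is clear of the cabinet, and the job is handed in (about 10 s on the clock). The push was made with shut fingertips against the lip's lower free edge, because the tool can only point down. The measured force during the push was about 6 N at most.

- **Level check:** the last square-on wrist picture put the pointer at the clip's middle, or about 0.7 mm past it. Allowing for the clip's thickness, it could be up to about 1 mm past. I did not push the window back down to correct this.
- **Disagreement:** the colour centres in the top view suggested the pointer was about 5 mm short. I put that down to the clip's visible upper side face shifting its centre, and went with the wrist view.
- **After letting go:** the pointer stayed where it was left, within 0.3 px in the top view, and the wrist force read about 0.4 N. The clip's position in the top view matched its starting position.
- **Other items:** the jars, bottle, mug and tube look undisturbed by eye in the last pictures. The knife was partly hidden by the arm in the last top view, and I saw nothing out of place.

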